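# Spray, then tighten a bottle cap three clicks and hold

## Task

Press the spray canister's sprung nozzle cap fully down and let it come back up, so that the capped bottle in the tightener is disinfected; then take the ratchet lever on that bottle's cap by its upright handle and swing it clockwise (seen from above) exactly three clicks, never as far as a fourth. The lever springs back if let go: finish still holding the handle, at rest between the third and fourth click, and do not shift or tip the other things on the bench.

Things in the scene. Friction and masses are not known exactly. Their poses are not given: they have to be found in the camera images.
- stand: Cap tightener, fixed to the bench (its place and yaw vary): round aluminium base 160 mm across and 12 mm thick, with an amber bottle in a white nest at its centre. Origin on the bench under the bottle's axis, which is also the vertical axis of the lever; z up.
- lever (a joint): Lever angle about the bottle's axis, rad: 0 at its rest stop, where it starts; grows clockwise seen from above; end stop 1.25. A return spring pushes the handle back with 5.5 N at 0 rising evenly to 7.7 N at 1.25 rad, and the pins do not stop it. Coming to a pin the handle resists with up to 2.5 N more for 7 mm, then, past it, about 2 N less for 7 mm: that fall is the click.
- hub_top (a point): Top centre of the lever's hub, on its axis, 108 mm above the bench: the white bottle cap, 33 mm across, in a steel hub 54 mm across. From it the lever, a steel bar 14 mm wide, 88 to 98 mm above the bench, runs out to the handle.
- handle: Upright black round handle on the lever's outer end, 16 mm in diameter, 50 mm tall, from 98 to 148 mm above the bench, 110 mm from the lever's axis. Origin at the centre of its foot (98 mm up), z up. It is a sleeve that spins freely on its own pin.
- sector: Fixed steel arc under the lever with five upright brass pins, 5 mm thick, 60 mm from the lever's axis, tops 82 mm up. Origin on that axis at bench height, z up, x towards the first pin; the others lie 0.26, 0.52, 0.78, 1.04 rad clockwise of it seen from above. The lever's pawl clicks as the line axis-to-handle passes a pin. The first pin is 0.14 to 0.26 rad from the lever's rest, varying.
- spray: Spray canister, fixed to the bench in a bracket (its place varies): aluminium can 52 mm across with a paper band, on a round foot 80 mm across, about 170 mm tall with its nozzle cap, the only one with a short spout, which points roughly to the tightener. Origin on the bench under its axis, z up.
- nozzle (a joint): Travel of the nozzle cap, m: 0 up, grows as it is pressed straight down, 0.006 fully down. Sprung: about 2.4 N starts it, 6 N is fully down; it comes up by itself.
- nozzle_top (a point): Centre of the top face of the white nozzle cap, 28 mm across; 170 mm above the bench when up. Moves down with it.
- bottle_a: loose amber bottle with white cap, 43 mm across, 74 mm tall, origin under its centre: a bystander, leave it alone
- bottle_b: loose amber bottle with white cap, 43 mm across, 74 mm tall, origin under its centre: a bystander, leave it alone
- bottle_c: loose amber bottle with white cap, 43 mm across, 74 mm tall, origin under its centre: a bystander, leave it alone
- bottle_d: loose amber bottle with white cap, 43 mm across, 74 mm tall, origin under its centre: a bystander, leave it alone
- carton: loose white folded carton, 50 x 60 x 85 mm, origin under its centre: a bystander, leave it alone
- wash_bottle: loose white closed bottle, 60 mm across, 160 mm tall, origin under its centre: a bystander, leave it alone
- spatula: loose counting spatula lying flat, 180 mm long, origin under its middle, x along it: a bystander, leave it alone
Not all that is in view belongs to the job. What is shaped like the stand but red or yellow is not meant.

How it is judged:
By the outcome, as a careful person would: the job done as asked, in the order asked, and still so for the second after the job is handed in, while the arm keeps its last pose, push and grip.
It also fails if it takes over 64 s, if anything falls off the work surface, if the arm or the gripper's body presses on something with over 40 N, if the wrist force passes 120 N, or if a joint passes its speed limit or range.

## Robot

A 6-joint arm with a two-finger parallel gripper is mounted at the origin on the work surface. World frame = base frame: x ahead of the robot, y to its left, z up, the work surface at z = 0. Lengths are in m, angles in rad, forces in N, time in s.
With the tool pointing down it reaches from about 0.35 to 0.975 m from the base axis. Payload 4.9 kg.
Tool frame: the origin (TCP) lies at the very end of the fingers, on their centre line; the grasp point (between the pads) lies 19 mm behind it (ctrl.grasp_offset is the distance from the TCP to the grasp point, in m); z points along the fingers, y is the line along which they close (so a half turn about z gives the same grasp; the last joint's range is limited). The gripper opens to 85 mm and grips with 20 to 120 N. Pads are 22 mm wide; open, the fingers measure 114 mm over their backs; the gripper's body (76 mm by 85 mm) begins 54 mm behind the grasp point. The pads swing forward as they close: fully open they stand 13 mm farther back than shut.
Start: joints at [1.056, 0.053, 1.613, -0, 1.476, -0.119], TCP at [0.241, 0.577, 0.231] pointing down, gripper open.
Joint ranges: [-3.01, 3.01], [-1.01, 2.22], [0.06, 2.58], [-1.02, 4.17], [0.09, 2.62], [-3.14, 3.14]. Speed limits (rad/s): [2.57, 2.57, 3.14, 3.14, 3.14, 3.14].

## Interface

Orientations are given as a rotation vector (axis times angle).
In Python, from station import ctrl, optics gives the robot as it stands.
- The arm moves only by the shell command python3 -m handwheel 'ROWS' [OPENING] [FORCE]. ROWS is JSON, a list of rows, each an object of numbers: "tx", "ty", "tz": the shift along the tool's x, y, z in mm; "roll": the turn about the tool's z in rad. A call has 1 to 12 rows; each row shifts and turns the commanded pose from where the row before left it, along the tool's axes as they then stand; what a row does not reach is not made up. A row lasts 1/12 s, in which the tool goes at most 41.7 mm and 7.16 degrees, less where a joint would pass 70% of its speed; a pose out of reach is approached as far as the arm can. A call with a gripper value outside its range is refused whole. OPENING is the finger opening in mm, from 0 to 85.4, set as the call begins (- or left out, the last holds). The fingers move at their own pace and stop on an object; FORCE is the grip in N (left out, the last holds). Time passes only in rows, so rows that do not move let the fingers close. It gives the time, the measured TCP pose, the force, the opening and the grip force at its end, in the units of the state.
- ctrl.get_obs(): the state, without advancing time (a new reading comes with each control period).
- optics.get_image(name): name is "side" or "top"; returns (picture, depth): 400x640x3 uint8, red, green, blue; 400x640 float32, m along the optical axis (not along the pixel's ray), 0 where there is no reading.
- optics.camera_params(name): a dict with "mtx" (3x3 intrinsics, pixels), "extrinsics" (4x4, takes a point from camera to world coordinates). Camera axes: x right, y down, z forward; pixel columns grow to the right and rows downward; lengths in m; the calibration is good to about 2 mm. A picture is of the moment at which its call begins. camera_params takes no time and is no camera call.
- ctrl.finish_job(): hands the job in; it is judged then, once.
The state is a dict: "t": time; "q": joint angles; "dq": joint speeds; "effort": joint torques, N m; "tool_pos": TCP position; "tool_rot": TCP orientation; "contact_force": force on the tool from outside, world axes, zero at the start; "wrist_torque": the same for the moment, N m; "opening": finger opening in m; "grip_force": force on a finger pad.
Only numpy, scipy, OpenCV 4.12 (cv2) and the standard library are available. Lean on these libraries where they do the work, as an engineer would, in place of code of your own. Each camera call takes 0.05 s, during which the arm holds its last target. There are 200 camera calls.

## Working session

There is one attempt and no reset: what is moved stays moved. The work goes in short steps, Python scripts to look and compute and a shell command to move; the robot and the scene stay as the last step left them, time stands still between calls to the robot, and variables do not carry over. Pictures are saved under pics/ and viewed, at most 10 in all, crops included, and the job is handed in when it is done.

```bash
mkdir -p pics; ls; cat > h.py <<'E'
import numpy as np, cv2
from station import ctrl, optics
def snap(n):
    im,d=optics.get_image(n); np.savez(f'{n}.npz',im=im,d=d); return im,d
def world(n,d):
    p=optics.camera_params(n);K=np.array(p['mtx']);E=np.array(p['extrinsics'])
    v,u=np.mgrid[:d.shape[0],:d.shape[1]]
    c=np.stack([(u-K[0,2])/K[0,0]*d,(v-K[1,2])/K[1,1]*d,d,np.ones_like(d)],-1)
    return (c@E.T)[...,:3]
E
python3 - <<'E'
from h import *
for n in('top','side'):
    im,d=snap(n); cv2.imwrite(f'pics/{n}0.png',im[...,::-1])
    print(n,np.round(np.array(optics.camera_params(n)['extrinsics']),3).tolist())
o=ctrl.get_obs();print({k:np.round(v,3) for k,v in o.items()})
E
```

```text
pics
top [[0.013, -0.986, 0.169, 0.266], [-1.0, -0.016, -0.013, 0.014], [0.016, -0.168, -0.986, 1.324], [0.0, 0.0, 0.0, 1.0]]
side [[0.984, -0.134, 0.117, 0.341], [-0.178, -0.702, 0.69, -0.774], [-0.01, -0.7, -0.714, 0.897], [0.0, 0.0, 0.0, 1.0]]
{'t': np.float64(0.1), 'q': array([ 1.056,  0.053,  1.614,  0.   ,  1.476, -0.119]), 'dq': array([ 0.001, -0.001, -0.005, -0.001,  0.001,  0.   ]), 'effort': array([ 0.0000e+00, -3.9491e+01, -3.7136e+01, -0.0000e+00,  4.0000e-03,
        0.0000e+00]), 'tool_pos': array([0.241, 0.576, 0.23 ]), 'tool_rot': array([-6.18e-01, -3.08e+00,  3.00e-03]), 'contact_force': array([-0.109,  0.187,  0.475]), 'wrist_torque': array([ 0.006, -0.015,  0.021]), 'grip_force': np.float64(0.0), 'opening': np.float64(0.085)}
```

View pics/top0.png

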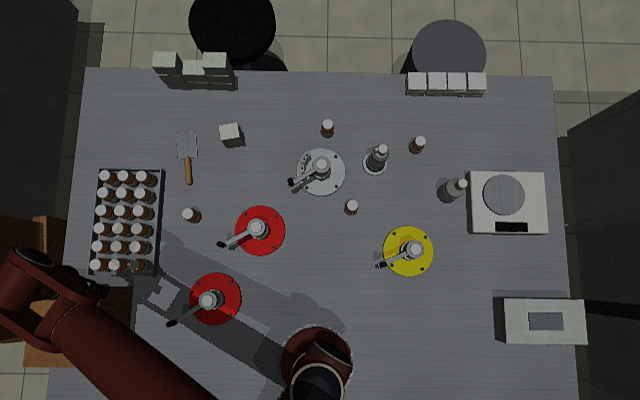

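View pics/side0.png

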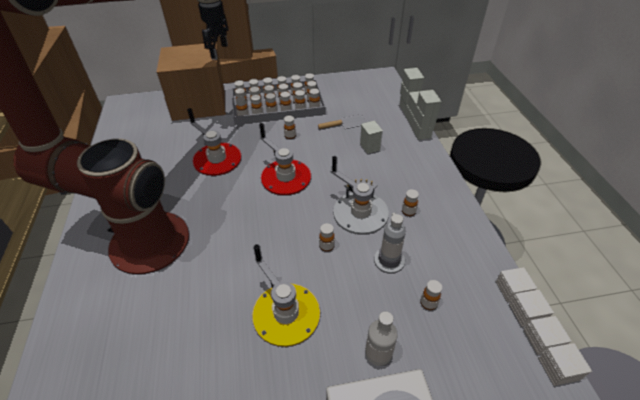

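Stands in the top picture: red (260,230), red (215,298), yellow (408,251) and plain aluminium (320,171). The aluminium one is meant. Canisters: (376,158) stands on a round foot next to the stand, so it fits the spray. (453,189) has no foot, so it is the wash bottle. I'll confirm with a crop and measure.

```bash
python3 - <<'E'
from h import *
t=np.load('top.npz');s=np.load('side.npz')
a=cv2.resize(t['im'][120:220,270:400],None,fx=5,fy=5,interpolation=2)[:500,:650]
b=cv2.resize(s['im'][145:275,310:450],None,fx=4,fy=4,interpolation=2)
cv2.imwrite('pics/c_top.png',a[...,::-1]);cv2.imwrite('pics/c_side.png',b[...,::-1])
W=world('top',t['d']);V=world('side',s['d'])
def box(n,X,im,r,c,zlo,zhi):
    P=X[r[0]:r[1],c[0]:c[1]].reshape(-1,3);C=im[r[0]:r[1],c[0]:c[1]].reshape(-1,3)
    m=(P[:,2]>zlo)&(P[:,2]<zhi);P=P[m]
    if len(P):print(n,len(P),'mean',P.mean(0).round(4),'min',P.min(0).round(4),'max',P.max(0).round(4))
for n,X,im,R in(('top',W,t['im'],dict(hub=((145,185),(305,335)),han=((170,195),(282,305)),noz=((135,170),(360,395)),base=((140,200),(290,350)))),
              ('side',V,s['im'],dict(hub=((175,215),(345,376)),han=((150,185),(325,345)),noz=((208,235),(380,410)),base=((180,240),(325,390))))):
    box(n+' hub',X,im,*R['hub'],.102,.114)
    box(n+' handle',X,im,*R['han'],.105,.155)
    box(n+' handletop',X,im,*R['han'],.143,.155)
    box(n+' noz',X,im,*R['noz'],.150,.18)
    box(n+' noztop',X,im,*R['noz'],.166,.175)
    box(n+' base',X,im,*R['base'],.008,.016)
E
```

```text
top hub 158 mean [ 0.5943 -0.0082  0.1061] min [ 0.5656 -0.0322  0.102 ] max [0.6195 0.034  0.1139]
top handle 37 mean [0.5325 0.0831 0.1402] min [0.5265 0.0764 0.1126] max [0.5428 0.0913 0.1508]
top handletop 23 mean [0.5342 0.083  0.1472] min [0.5265 0.0764 0.1437] max [0.5428 0.0909 0.1508]
top noz 91 mean [ 0.6258 -0.1812  0.1679] min [ 0.613  -0.1978  0.1538] max [ 0.6395 -0.1629  0.175 ]
top noztop 71 mean [ 0.6269 -0.1832  0.1694] min [ 0.613  -0.1971  0.1663] max [ 0.6395 -0.1685  0.1741]
top base 1029 mean [ 0.589  -0.0182  0.0118] min [ 0.5129 -0.1011  0.008 ] max [0.6739 0.0715 0.016 ]
side hub 187 mean [ 0.5938 -0.0094  0.106 ] min [ 0.5654 -0.0344  0.102 ] max [0.6202 0.0422 0.1125]
side handle 75 mean [0.5331 0.0801 0.1316] min [0.5265 0.0729 0.1052] max [0.5416 0.0908 0.1507]
side handletop 23 mean [0.5345 0.0823 0.1477] min [0.5272 0.0761 0.1431] max [0.5416 0.0908 0.1507]
side noz 142 mean [ 0.625  -0.1851  0.1672] min [ 0.613  -0.1975  0.1529] max [ 0.6392 -0.1615  0.1724]
side noztop 98 mean [ 0.6262 -0.1832  0.1702] min [ 0.614  -0.1973  0.1662] max [ 0.6392 -0.162   0.1724]
side base 1250 mean [ 0.5909 -0.0232  0.0128] min [ 0.5159 -0.0879  0.0081] max [0.6742 0.0699 0.016 ]
```

View pics/c_top.png

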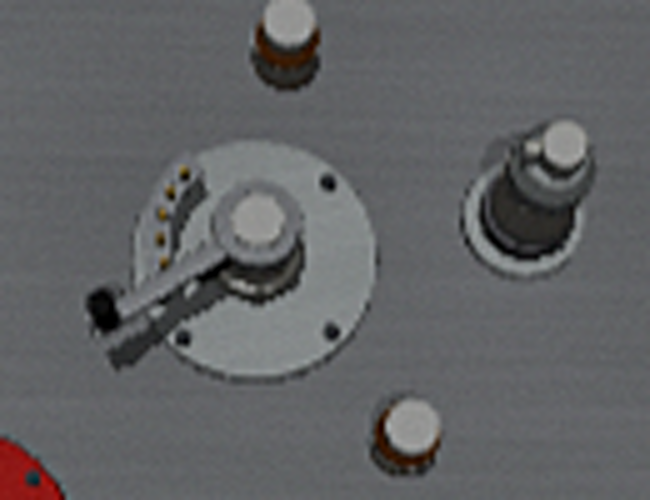

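View pics/c_side.png

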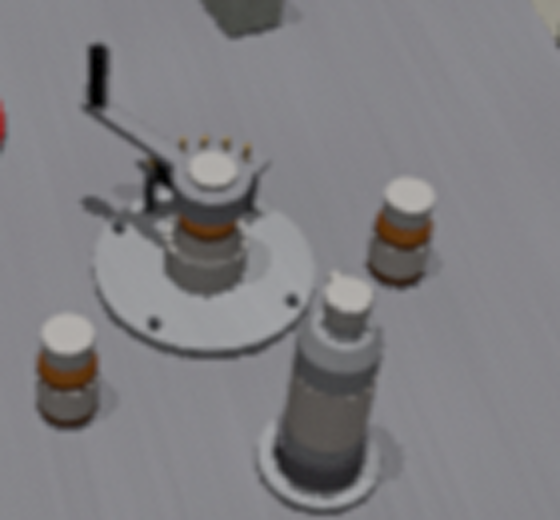

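The crops confirm it. The spray has a foot, a paper band and a spout pointing at the stand, with its cap top at crop pixel (565,143). The aluminium stand's lever handle is at (103,308), and its five pins run from (165,263) to (185,173). Next I'll locate the axis, pins and handle precisely.

```bash
python3 - <<'E'
from h import *
t=np.load('top.npz');s=np.load('side.npz')
def ray(n,uv,z):
    p=optics.camera_params(n);K=np.array(p['mtx']);E=np.array(p['extrinsics'])
    d=E[:3,:3]@np.linalg.solve(K,[*uv,1]);o=E[:3,3];return (o+d*(z-o[2])/d[2])[:2]
def white(n,dat,c,r,z):
    im=dat['im'].astype(int);v,u=np.mgrid[:400,:640]
    W=world(n,dat['d'])
    m=(im.min(-1)>im[c[1],c[0]].min()-22)&(abs(u-c[0])<r)&(abs(v-c[1])<r)&(abs(W[...,2]-z)<.005)
    return np.array([ray(n,q,z) for q in np.c_[u[m],v[m]]]).mean(0),m.sum(),np.ptp(u[m]),np.ptp(v[m])
for n,dat,c,cs in(('top',t,(322,164),(383,149)),('side',s,(363,187),(397,219))):
    print(n,'cap',white(n,dat,c,12,.108),'noz',white(n,dat,cs,12,.170))
pt=lambda a,o,k:[((x+.5)/k-.5+o[0],(y+.5)/k-.5+o[1]) for x,y in a]
T=pt([(165,263),(160,240),(163,214),(170,192),(185,173)],(270,120),5)
S=pt([(152,163),(183,145),(205,141),(227,144),(247,150)],(310,145),4)
W=[ray('top',p,.081) for p in T];V=[ray('side',p,.081) for p in S]
print(np.round(W,4).tolist(),np.round(V,4).tolist())
from scipy.optimize import least_squares
for P in(W[:],V[1:]):   # fit axis+phase with known radius & spacing
    P=np.array(P);k=np.arange(5)[-len(P):]
    f=lambda q:(np.c_[q[0]+.06*np.cos(q[2]-.26*k),q[1]+.06*np.sin(q[2]-.26*k)]-P).ravel()
    r=least_squares(f,[.593,-.007,2.2]);print('fit',r.x,np.abs(r.fun).max())
    ax=np.array([.593,-.007]); print('angles',np.round(np.arctan2(P[:,1]-ax[1],P[:,0]-ax[0]),3))
for n,dat in(('top',t),('side',s)):
    Wd=world(n,dat['d']);m=(abs(Wd[...,2]-.093)<.006)&(np.hypot(Wd[...,0]-.593,Wd[...,1]+.007)<.1)&(np.hypot(Wd[...,0]-.593,Wd[...,1]+.007)>.035)
    q=Wd[m][:,:2]; q=q[(q[:,1]>.01)];print(n,'bar',len(q),cv2.fitLine(q.astype(np.float32),2,0,.01,.01).ravel())
E
```

```text
top cap (array([ 0.5942866, -0.0081714]), np.int64(81), np.int64(10), np.int64(12)) noz (array([ 0.62685161, -0.18342714]), np.int64(58), np.int64(11), np.int64(8))
side cap (array([ 0.59525525, -0.00425668]), np.int64(79), np.int64(11), np.int64(7)) noz (array([ 0.62732426, -0.18064453]), np.int64(78), np.int64(10), np.int64(9))
[[0.5733, 0.0479], [0.5878, 0.0513], [0.6043, 0.0498], [0.6185, 0.0457], [0.6308, 0.0367]] [[0.5634, 0.0344], [0.5893, 0.0482], [0.6057, 0.0492], [0.6204, 0.0433], [0.6328, 0.0346]]
fit [ 0.5922681  -0.00869761  1.89916136] 0.0006646134858786512
angles [1.915 1.66  1.374 1.121 0.858]
fit [ 0.59432917 -0.01087164  1.90761053] 0.001123323741726169
angles [1.638 1.348 1.072 0.808]
top bar 85 [ 0.5567641  -0.83067065  0.55602866  0.0501333 ]
side bar 81 [ 0.55334216 -0.83295405  0.5565414   0.04583029]
```

Axis ≈ (0.5935, −0.0075), lever azimuth ≈ 2.155, so the handle is at ≈ (0.5325, 0.084), r = 0.11, and the depth reading (0.534, 0.083) agrees. Pin 1 is at ≈ 1.905, i.e. 0.25 rad from rest, within the stated range. The target azimuth, midway between pins 3 and 4, is ≈ 1.255. The nozzle is at (0.627, −0.1825, 0.170). I'll turn the tool first so that its y axis runs along the swing tangent.

```bash
python3 -m handwheel '[{"roll":0.12},{"roll":0.12},{"roll":0.12},{"roll":0.12},{"roll":0.12},{"roll":0.12},{"roll":0.12},{"roll":0.12},{"roll":0.08},{}]' 0 40
cat >> h.py <<'E'
def go(x,y,z):
    from scipy.spatial.transform import Rotation as R
    o=ctrl.get_obs();M=R.from_rotvec(o['tool_rot']).as_matrix()
    print('t',round(float(o['t']),2),'pos',np.round(o['tool_pos'],4),'yaw_y',np.arctan2(M[1,1],M[0,1]).round(3),'z',M[:,2].round(3),'F',np.round(o['contact_force'],2),'op',round(float(o['opening']),4),'mm:',np.round(1000*M.T@(np.array([x,y,z])-o['tool_pos']),1))
E
python3 -c "
from h import *
go(.627,-.1825,.2)"
```

```text
t 0.1 pos [0.2407 0.5762 0.2302] yaw_y 1.175 z [-0.001 -0.002 -1.   ] F [-0.11  0.19  0.48] op 0.085 mm: [-649.  -551.    31.1]$[0]: bad value
```

```bash
python3 -m handwheel '[{"tx":0,"ty":0,"tz":0,"roll":0.12},{"tx":0,"ty":0,"tz":0,"roll":0.12},{"tx":0,"ty":0,"tz":0,"roll":0.12},{"tx":0,"ty":0,"tz":0,"roll":0.12},{"tx":0,"ty":0,"tz":0,"roll":0.12},{"tx":0,"ty":0,"tz":0,"roll":0.12},{"tx":0,"ty":0,"tz":0,"roll":0.12},{"tx":0,"ty":0,"tz":0,"roll":0.12},{"tx":0,"ty":0,"tz":0,"roll":0.08}]' 0 40
python3 -c "
from h import *
go(.627,-.1825,.2)"
```

```text
t: 0.85
tool_pos: [0.2408, 0.5763, 0.2305]
tool_rot: [2.073, 2.361, -0.002]
contact_force: [0.7, -0.2, -0.1]
opening: -0.0
grip_force: 0.0
t 0.85 pos [0.2408 0.5763 0.2305] yaw_y 0.13 z [-0.001 -0.001 -1.   ] F [ 0.68 -0.17 -0.08] op -0.0 mm: [-802.4  284.9   31.1]
```

```bash
python3 -m handwheel '[{"tx":-36,"ty":13,"tz":0,"roll":0},{"tx":-36,"ty":13,"tz":0,"roll":0},{"tx":-36,"ty":13,"tz":0,"roll":0},{"tx":-36,"ty":13,"tz":0,"roll":0},{"tx":-36,"ty":13,"tz":0,"roll":0},{"tx":-36,"ty":13,"tz":0,"roll":0},{"tx":-36,"ty":13,"tz":0,"roll":0},{"tx":-36,"ty":13,"tz":0,"roll":0},{"tx":-36,"ty":13,"tz":0,"roll":0},{"tx":-36,"ty":13,"tz":0,"roll":0},{"tx":-36,"ty":13,"tz":0,"roll":0},{"tx":0,"ty":0,"tz":0,"roll":0}]'
python3 -c "
from h import *
go(.627,-.1825,.2)"
```

```text
t: 1.85
tool_pos: [0.438, 0.1985, 0.2309]
tool_rot: [2.074, 2.357, -0.002]
contact_force: [0.7, 0.4, -0.5]
opening: -0.0001
grip_force: 0.0
t 1.85 pos [0.438  0.1985 0.2309] yaw_y 0.128 z [ 0.001 -0.003 -1.   ] F [ 0.74  0.4  -0.49] op -0.0001 mm: [-401.9  138.9   32.1]
```

```bash
python3 -m handwheel '[{"tx":-36,"ty":13,"tz":0,"roll":0},{"tx":-36,"ty":13,"tz":0,"roll":0},{"tx":-36,"ty":13,"tz":0,"roll":0},{"tx":-36,"ty":13,"tz":0,"roll":0},{"tx":-36,"ty":13,"tz":0,"roll":0},{"tx":-36,"ty":13,"tz":0,"roll":0},{"tx":-36,"ty":13,"tz":0,"roll":0},{"tx":-36,"ty":13,"tz":0,"roll":0},{"tx":-36,"ty":13,"tz":0,"roll":0},{"tx":-36,"ty":13,"tz":0,"roll":0},{"tx":0,"ty":0,"tz":0,"roll":0}]'
python3 -c "
from h import *
go(.627,-.1825,.185)"
```

```text
t: 2.77
tool_pos: [0.6147, -0.1408, 0.2299]
tool_rot: [2.072, 2.361, -0.003]
contact_force: [-0.7, -0.3, -0.3]
opening: 0.0001
grip_force: 0.0
t 2.77 pos [ 0.6147 -0.1408  0.2299] yaw_y 0.13 z [-0.001 -0.002 -1.   ] F [-0.71 -0.3  -0.29] op 0.0001 mm: [-42.9   6.8  45. ]
```

```bash
python3 -m handwheel '[{"tx":-21,"ty":3,"tz":10,"roll":0},{"tx":-22,"ty":4,"tz":10,"roll":0},{"tx":0,"ty":0,"tz":15,"roll":0},{"tx":0,"ty":0,"tz":12,"roll":0},{"tx":0,"ty":0,"tz":5,"roll":0},{"tx":0,"ty":0,"tz":5,"roll":0},{"tx":0,"ty":0,"tz":4,"roll":0},{"tx":0,"ty":0,"tz":0,"roll":0},{"tx":0,"ty":0,"tz":0,"roll":0}]'
python3 -c "
from h import *
go(.627,-.1825,.163)
im,d=snap('side');cv2.imwrite('pics/press.png',cv2.resize(im[150:290,310:480],None,fx=4,fy=4,interpolation=2)[...,::-1])"
```

```text
t: 3.52
tool_pos: [0.6262, -0.1769, 0.171]
tool_rot: [2.065, 2.366, 0.001]
contact_force: [-0.4, -1.1, 0.2]
opening: 0.0001
grip_force: 0.0
t 3.52 pos [ 0.6262 -0.1769  0.171 ] yaw_y 0.136 z [ 0.001 -0.    -1.   ] F [-0.45 -1.13  0.19] op 0.0001 mm: [-5.7 -0.   8. ]
```

View pics/press.png

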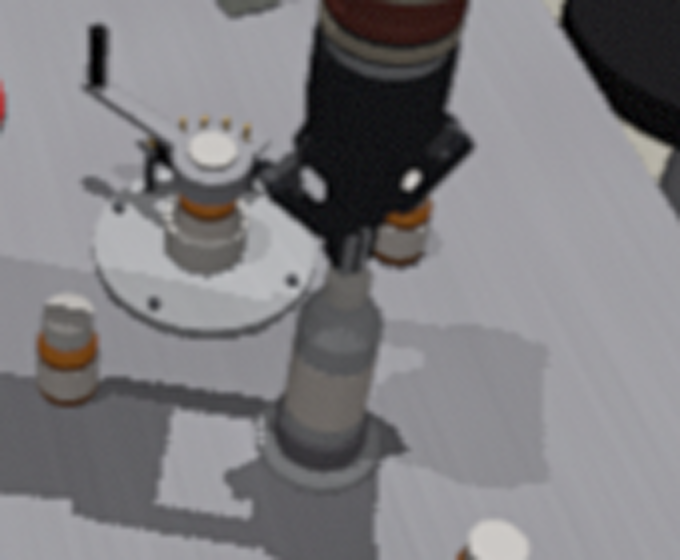

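The closed fingers stand right above the nozzle cap (crop ~350,265), not yet pressing. The measured position shows 6 mm still to go toward −y. I'll correct that and press.

```bash
python3 -m handwheel '[{"tx":-5,"ty":0,"tz":-3,"roll":0},{"tx":0,"ty":0,"tz":3,"roll":0},{"tx":0,"ty":0,"tz":3,"roll":0},{"tx":0,"ty":0,"tz":3,"roll":0},{"tx":0,"ty":0,"tz":1,"roll":0},{"tx":0,"ty":0,"tz":0,"roll":0},{"tx":0,"ty":0,"tz":0,"roll":0}]'
python3 -c "
from h import *
go(.627,-.1825,.163)"
```

```text
t: 4.15
tool_pos: [0.6274, -0.183, 0.1647]
tool_rot: [2.065, 2.364, 0.0]
contact_force: [0.9, -1.2, 5.5]
opening: 0.0
grip_force: 2.7
t 4.15 pos [ 0.6274 -0.183   0.1647] yaw_y 0.135 z [ 0.002 -0.002 -1.   ] F [ 0.9  -1.21  5.51] op 0.0 mm: [ 0.6 -0.3  1.7]
```

```bash
python3 -m handwheel '[{"tx":0,"ty":0,"tz":1.5,"roll":0},{"tx":0,"ty":0,"tz":1.5,"roll":0},{"tx":0,"ty":0,"tz":0,"roll":0},{"tx":0,"ty":0,"tz":0,"roll":0},{"tx":0,"ty":0,"tz":0,"roll":0}]'
```

```text
t: 4.57
tool_pos: [0.6277, -0.1831, 0.164]
tool_rot: [2.064, 2.363, 0.001]
contact_force: [-2.9, -0.2, 11.5]
opening: 0.0003
grip_force: 6.2
```

The cap is bottomed: 11.5 N at z = 0.164. I'll lift off, open and go to the handle.

```bash
python3 -m handwheel '[{"tx":0,"ty":0,"tz":-4,"roll":0},{"tx":0,"ty":0,"tz":-8,"roll":0},{"tx":0,"ty":0,"tz":-16,"roll":0},{"tx":0,"ty":0,"tz":-20,"roll":0},{"tx":0,"ty":0,"tz":-20,"roll":0},{"tx":0,"ty":0,"tz":0,"roll":0}]'
python3 -m handwheel '[{"tx":30,"ty":-7,"tz":0,"roll":0},{"tx":30,"ty":-7,"tz":0,"roll":0},{"tx":30,"ty":-7,"tz":0,"roll":0},{"tx":30,"ty":-7,"tz":0,"roll":0},{"tx":30,"ty":-7,"tz":0,"roll":0},{"tx":30,"ty":-7,"tz":0,"roll":0},{"tx":30,"ty":-7,"tz":0,"roll":0},{"tx":30,"ty":-7,"tz":0,"roll":0},{"tx":0,"ty":0,"tz":0,"roll":0},{"tx":0,"ty":0,"tz":0,"roll":0}]' 60 40
python3 -c "
from h import *
go(.533,.084,.115)
im,d=snap('side');W=world('side',d)
P=W[205:240,378:412].reshape(-1,3);P=P[(np.hypot(P[:,0]-.627,P[:,1]+.183)<.013)];print('nozzle top z',np.percentile(P[:,2],[50,90]),len(P))"
```

```text
t: 5.07
tool_pos: [0.6282, -0.1828, 0.2329]
tool_rot: [2.063, 2.362, 0.004]
contact_force: [0.8, -1.2, 1.1]
opening: -0.0004
grip_force: 0.0
t: 5.9
tool_pos: [0.5377, 0.0492, 0.2268]
tool_rot: [-2.062, -2.368, 0.002]
contact_force: [-0.3, -0.1, 0.8]
opening: 0.0598
grip_force: 0.0
t 5.9 pos [0.5377 0.0492 0.2268] yaw_y 0.138 z [-0.002  0.    -1.   ] F [-0.34 -0.05  0.75] op 0.0598 mm: [ 35.    0.4 111.8]
nozzle top z [0.16904997 0.17193879] 126
```

```bash
python3 -m handwheel '[{"tx":17,"ty":0,"tz":15,"roll":0},{"tx":18,"ty":0,"tz":15,"roll":0},{"tx":0,"ty":0,"tz":15,"roll":0},{"tx":0,"ty":0,"tz":0,"roll":0},{"tx":0,"ty":0,"tz":0,"roll":0}]'
python3 -c "
from h import *
go(.533,.084,.113)"
```

```text
t: 6.37
tool_pos: [0.5336, 0.0817, 0.1819]
tool_rot: [-2.067, -2.363, 0.004]
contact_force: [0.8, -0.1, 0.1]
opening: 0.0598
grip_force: 0.0
t 6.37 pos [0.5336 0.0817 0.1819] yaw_y 0.134 z [-0.003 -0.    -1.   ] F [ 0.77 -0.07  0.12] op 0.0598 mm: [ 2.4 -0.1 68.9]
```

```bash
python3 -m handwheel '[{"tx":2,"ty":0,"tz":17,"roll":0},{"tx":0,"ty":0,"tz":17,"roll":0},{"tx":0,"ty":0,"tz":17,"roll":0},{"tx":0,"ty":0,"tz":16,"roll":0},{"tx":0,"ty":0,"tz":0,"roll":0},{"tx":0,"ty":0,"tz":0,"roll":0}]'
python3 -m handwheel '[{"tx":0,"ty":0,"tz":0,"roll":0},{"tx":0,"ty":0,"tz":0,"roll":0},{"tx":0,"ty":0,"tz":0,"roll":0},{"tx":0,"ty":0,"tz":0,"roll":0},{"tx":0,"ty":0,"tz":0,"roll":0},{"tx":0,"ty":0,"tz":0,"roll":0}]' 0 50
python3 -c "
from h import *
go(.533,.084,.113)
im,d=snap('side');cv2.imwrite('pics/grip.png',cv2.resize(im[60:240,260:420],None,fx=3,fy=3,interpolation=2)[...,::-1])"
```

```text
t: 6.87
tool_pos: [0.534, 0.0838, 0.1165]
tool_rot: [-2.068, -2.365, 0.001]
contact_force: [0.0, -0.1, 0.2]
opening: 0.0601
grip_force: 0.0
t: 7.37
tool_pos: [0.534, 0.0844, 0.1179]
tool_rot: [2.066, 2.366, -0.001]
contact_force: [-3.5, -0.8, 4.6]
opening: 0.0143
grip_force: 48.6
t 7.37 pos [0.534  0.0844 0.1179] yaw_y 0.135 z [ 0.    -0.001 -1.   ] F [-3.52 -0.76  4.6 ] op 0.0143 mm: [-0.2 -1.1  4.9]
```

View pics/grip.png

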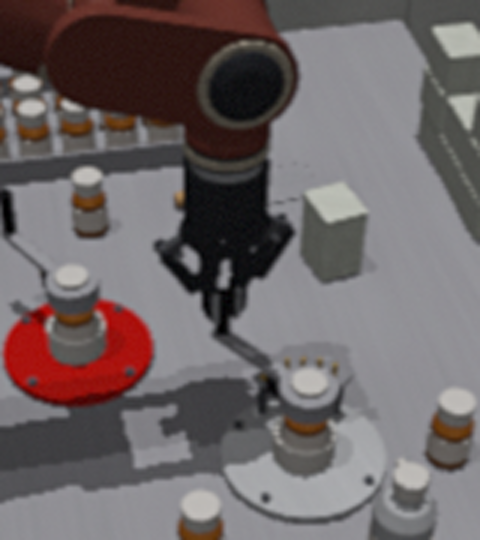

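The handle is held between the pads (crop ~222,315) and nothing has shifted. Now I'll compute the arc steps.

```bash
cat >> h.py <<'E'
AX=np.array([.5935,-.0075])
def ang():
    o=ctrl.get_obs();p=o['tool_pos'][:2]-AX;a=np.arctan2(p[1],p[0]);F=o['contact_force'][:2]
    print('az',a.round(3),'r',np.hypot(*p).round(4),'lever~',(2.15-a).round(3),'Ftan(cw)',(F@[np.sin(a),-np.cos(a)]).round(2),'Frad',(F@[np.cos(a),np.sin(a)]).round(2))
E
python3 - <<'E'
from h import *
ang()
a=2.145-np.arange(13)*(2.145-1.255)/12
P=AX+.1098*np.c_[np.cos(a),np.sin(a)];D=np.diff(P,axis=0)*1000;y=np.array([np.cos(.135),np.sin(.135)]);x=np.array([-y[1],y[0]])
print(np.c_[D@x,D@y].round(1).tolist(),a.round(2))
E
```

```text
az 2.145 r 0.1095 lever~ 0.005 Ftan(cw) -2.75 Frad 1.41
[[3.2, 7.5], [2.6, 7.7], [2.0, 7.9], [1.5, 8.0], [0.9, 8.1], [0.3, 8.1], [-0.3, 8.1], [-1.0, 8.1], [-1.5, 8.0], [-2.1, 7.9], [-2.7, 7.7], [-3.3, 7.5]] [2.14 2.07 2.   1.92 1.85 1.77 1.7  1.63 1.55 1.48 1.4  1.33 1.25]
```

```bash
python3 -m handwheel '[{"tx":1.6,"ty":3.7,"tz":0,"roll":0},{"tx":1.6,"ty":3.8,"tz":0,"roll":0},{"tx":1.3,"ty":3.8,"tz":0,"roll":0},{"tx":1.3,"ty":3.9,"tz":0,"roll":0},{"tx":1,"ty":3.9,"tz":0,"roll":0},{"tx":1,"ty":4,"tz":0,"roll":0},{"tx":0.8,"ty":4,"tz":0,"roll":0},{"tx":0.7,"ty":4,"tz":0,"roll":0},{"tx":0.5,"ty":4,"tz":0,"roll":0},{"tx":0.4,"ty":4.1,"tz":0,"roll":0},{"tx":0,"ty":0,"tz":0,"roll":0},{"tx":0,"ty":0,"tz":0,"roll":0}]'
python3 -c "
from h import *
ang();go(.6276,.097,.118)"
```

```text
t: 8.42
tool_pos: [0.5709, 0.1002, 0.1179]
tool_rot: [-2.065, -2.366, 0.002]
contact_force: [-6.0, -0.1, 7.5]
opening: 0.0144
grip_force: 48.9
az 1.777 r 0.1101 lever~ 0.373 Ftan(cw) -5.87 Frad 1.11
t 8.42 pos [0.5709 0.1002 0.1179] yaw_y 0.135 z [-0.002 -0.    -1.   ] F [-5.97 -0.12  7.48] op 0.0144 mm: [-10.9  55.7  -0.2]
```

```bash
python3 -m handwheel '[{"tx":0.2,"ty":4.1,"tz":0,"roll":0},{"tx":0.1,"ty":4,"tz":0,"roll":0},{"tx":-0.1,"ty":4.1,"tz":0,"roll":0},{"tx":-0.2,"ty":4,"tz":0,"roll":0},{"tx":-0.4,"ty":4.1,"tz":0,"roll":0},{"tx":-0.6,"ty":4,"tz":0,"roll":0},{"tx":-0.7,"ty":4,"tz":0,"roll":0},{"tx":-0.8,"ty":4,"tz":0,"roll":0},{"tx":-1,"ty":4,"tz":0,"roll":0},{"tx":-1.1,"ty":3.9,"tz":0,"roll":0},{"tx":0,"ty":0,"tz":0,"roll":0},{"tx":0,"ty":0,"tz":0,"roll":0}]'
python3 -c "
from h import *
ang();go(.6276,.097,.118)"
```

```text
t: 9.42
tool_pos: [0.6109, 0.1018, 0.1179]
tool_rot: [-2.064, -2.364, 0.001]
contact_force: [-7.1, 2.1, 7.1]
opening: 0.0147
grip_force: 49.1
az 1.413 r 0.1107 lever~ 0.737 Ftan(cw) -7.3 Frad 0.92
t 9.42 pos [0.6109 0.1018 0.1179] yaw_y 0.135 z [-0.003  0.001 -1.   ] F [-7.07  2.05  7.14] op 0.0147 mm: [-7.  15.9 -0.2]
```

```bash
for i in 1; do python3 -m handwheel '[{"tx":-0.6,"ty":2,"tz":0,"roll":0},{"tx":0,"ty":0,"tz":0,"roll":0}]'; python3 -c "from h import *;ang()"; python3 -m handwheel '[{"tx":-0.6,"ty":2,"tz":0,"roll":0},{"tx":0,"ty":0,"tz":0,"roll":0}]' ; python3 -c "from h import *;ang()"; python3 -m handwheel '[{"tx":-0.7,"ty":2,"tz":0,"roll":0},{"tx":0,"ty":0,"tz":0,"roll":0}]' ; python3 -c "from h import *;ang()"; python3 -m handwheel '[{"tx":-0.8,"ty":2,"tz":0,"roll":0},{"tx":0,"ty":0,"tz":0,"roll":0}]' ; python3 -c "from h import *;ang()"; done | grep az
```

```text
az 1.397 r 0.1107 lever~ 0.753 Ftan(cw) -7.29 Frad 0.94
az 1.374 r 0.1108 lever~ 0.776 Ftan(cw) -6.67 Frad 0.33
az 1.354 r 0.1108 lever~ 0.796 Ftan(cw) -5.91 Frad 1.01
az 1.332 r 0.1108 lever~ 0.818 Ftan(cw) -4.18 Frad 1.01
```

The force falls around azimuth 1.38, which is click 3 where the camera predicted it. I'll go on to about 1.255.

```bash
{ python3 -m handwheel '[{"tx":-0.8,"ty":2,"tz":0,"roll":0},{"tx":0,"ty":0,"tz":0,"roll":0}]'; python3 -c "from h import *;ang()"; python3 -m handwheel '[{"tx":-0.8,"ty":2,"tz":0,"roll":0},{"tx":0,"ty":0,"tz":0,"roll":0}]' ; python3 -c "from h import *;ang()"; python3 -m handwheel '[{"tx":-0.9,"ty":2,"tz":0,"roll":0},{"tx":0,"ty":0,"tz":0,"roll":0}]' ; python3 -c "from h import *;ang()"; python3 -m handwheel '[{"tx":-0.8,"ty":1.7,"tz":0,"roll":0},{"tx":0,"ty":0,"tz":0,"roll":0},{"tx":0,"ty":0,"tz":0,"roll":0},{"tx":0,"ty":0,"tz":0,"roll":0},{"tx":0,"ty":0,"tz":0,"roll":0}]' ; python3 -c "from h import *;ang()"; } | grep az
python3 - <<'E'
from h import *
go(.6276,.097,.118)
W={}
for n in('side','top'):
    im,d=snap(n);Wd=world(n,d);r=np.hypot(Wd[...,0]-AX[0],Wd[...,1]-AX[1])
    m=(abs(Wd[...,2]-.093)<.006)&(r<.095)&(r>.035)&(Wd[...,1]>.02);q=Wd[m][:,:2]-AX
    if m.sum():print(n,m.sum(),'bar az',np.median(np.arctan2(q[:,1],q[:,0])))
    if n=='side':cv2.imwrite('pics/end.png',cv2.resize(im[60:290,260:460],None,fx=2.5,fy=2.5,interpolation=2)[...,::-1])
E
```

```text
az 1.313 r 0.1108 lever~ 0.837 Ftan(cw) -5.08 Frad 0.74
az 1.296 r 0.1109 lever~ 0.854 Ftan(cw) -7.48 Frad 0.09
az 1.276 r 0.1109 lever~ 0.874 Ftan(cw) -6.75 Frad 0.47
az 1.261 r 0.1109 lever~ 0.889 Ftan(cw) -6.6 Frad 0.28
t 11.0 pos [0.6273 0.0981 0.1179] yaw_y 0.136 z [-0.002  0.002 -1.   ] F [-6.2   2.28  8.26] op 0.0144 mm: [-1.2  0.1 -0.1]
side 38 bar az 1.2719998026461963
top 23 bar az 1.2527652944278205
```

View pics/end.png

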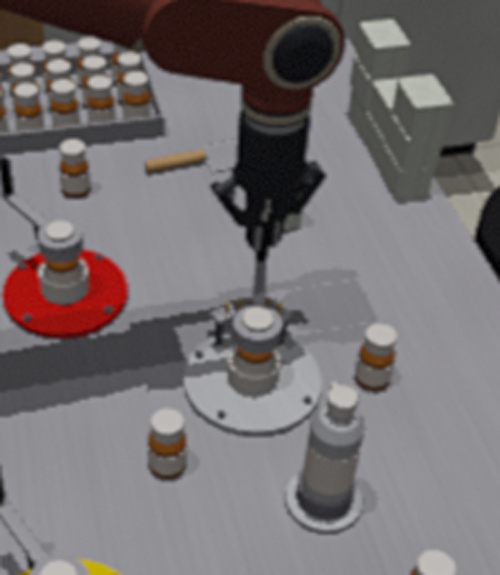

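The lever is held at azimuth ≈ 1.26 (crop 260,275), and the bar and gripper agree on that. The force is back at its between-pins level, and the bottles and spray in this view are upright and in place.

```bash
python3 -c "
from h import *
ang();print(ctrl.finish_job())"
```

```text
az 1.261 r 0.1109 lever~ 0.889 Ftan(cw) -8.0 Frad -0.24
the job is handed in; nothing more can be done
None
```

I pressed the nozzle fully down and it came back up, then swung the lever three clicks clockwise; the job was handed in at about 11 s with the gripper still holding the handle at rest, about midway between clicks three and four.

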